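# Fresh battery for the desk lamp

## Robot

A 6-joint arm with a two-finger parallel gripper is mounted at the origin on the work surface. World frame = base frame: x ahead of the robot, y to its left, z up, the work surface at z = 0. Lengths are in m, angles in rad, forces in N, time in s.
With the tool pointing down it reaches from about 0.35 to 0.8 m from the base axis. Payload 7.3 kg.
Tool frame: the origin (TCP) lies between the finger pads; the fingertips stand 25 mm ahead of it and the grasp point (between the pads) lies 6 mm ahead of it (r.tip_extent is the distance from the TCP to the fingertips, in m); z points along the fingers, y is the line along which they close (so a half turn about z gives the same grasp; the last joint's range is limited). The gripper opens to 85 mm and grips with 20 to 120 N. Pads are 22 mm wide; open, the fingers measure 114 mm over their backs; the gripper's body (76 mm by 85 mm) begins 54 mm behind the grasp point. The pads swing forward as they close: fully open they stand 13 mm farther back than shut.
Start: joints at [-1.479, 0.342, 1.524, -0, 1.275, -0.146], TCP at [0.124, -0.51, 0.256] pointing down, gripper open.
Joint ranges: [-2.53, 2.53], [-0.77, 2.02], [0.04, 2.7], [-1, 4.14], [0.28, 2.66], [-3.11, 3.11]. Speed limits (rad/s): [2.57, 2.57, 3.14, 3.14, 3.14, 3.14].

## Interface

Orientations are given as a unit quaternion [x, y, z, w].
In Python, from workcell import r, command_gripper, optics gives the robot as it stands. The module is installed in compiled form; this text tells all that it offers. Calls block until the motion is done:
- r.reach(position, orientation): joint-space move of the TCP to a pose.
- r.move_straight(position, orientation=None, speed=0.15, max_force=None): straight line of the TCP; orientation=None keeps the orientation; speed is the mean speed in m/s. With max_force (N) it stops when the force on the tool has changed by that much, and returns True; else False.
- r.movej(angles): joint-space move.
- command_gripper(opening, force=None): finger opening in m; force is the grip in N (None keeps the last); returns when the fingers have stopped.
- r.hold(seconds).
- r.solve_ik(position, orientation): joint angles nearest the present ones, or None.
- r.read_state(): the state.
- optics.get_image(name): name is "scene" or "top" or "wrist"; returns (picture, depth): 400x640x3 uint8, red, green, blue; 400x640 float32, m along the optical axis (not along the pixel's ray), 0 where there is no reading.
- optics.camera_model(name): a dict with "K" (3x3 intrinsics, pixels), "k1" (the pictures are not rectified: a ray, as slopes to the right and down, at radius r is drawn at 1 + k1 r^2 times it, then the intrinsics apply), "R" (3x3) and "t" (3): a world point X has camera coordinates R X + t; the wrist camera has in their place "tool_from_camera" (4x4, takes a point from camera to tool coordinates, whose origin is the TCP and whose axes are the flange's). Camera axes: x right, y down, z forward; pixel columns grow to the right and rows downward; lengths in m; the calibration is good to about 2 mm. A picture is of the moment at which its call begins: read the wrist's pose just before it. camera_model takes no time and is no camera call.
A pose or a line that the arm cannot do raises r.PlanningError and nothing moves.
- r.finish_job(): hands the job in; it is judged then, once.
The state is a dict: "time_s": time; "joint_positions": joint angles; "dq": joint speeds; "tau": joint torques, N m; "eef_pos": TCP position; "eef_rot": TCP orientation; "contact_force": force on the tool from outside, world axes, zero at the start; "torque": the same for the moment, N m; "grip_width": finger opening in m; "grip_force": force on a finger pad.
Only numpy, scipy, OpenCV 4.12 (cv2) and the standard library are available. Lean on these libraries where they do the work, as an engineer would, in place of code of your own. Each camera call takes 0.05 s, during which the arm holds its last target. There are 200 camera calls.

## Task

Draw the top battery pack up out of the spring-lift dispenser, so that the next one rises into its place, and lay it flat on the black mouse pad and let go. Take it again by its long sides, lower it (do not drop it) into the cradle on the lamp's foot until it lies flat between the two end contacts, either way round, then press the lamp's orange button down and leave it. Take only that one pack, and leave the mouse, the spent pack and the other things on the desk where they are.

Things in the scene. Friction and masses are not known exactly. Their poses are not given: they have to be found in the camera images.
- pack1_mid (a point): centre (half-way up) of the top battery pack in the dispenser, the one to use: a blue block with a white band, 64 long (its x axis) x 40 wide (y) x 18 high (z) mm, about 100 g, its two ends (with brass contacts) facing +x and -x
- pack2_mid (a point): centre of the second pack in the dispenser, same size, directly under the first; it must stay in the dispenser
- pack3_mid (a point): centre of the lowest pack in the dispenser, same size; it must stay in the dispenser
- dispenser: fixed white open-topped dispenser; origin under its centre; packs lie flat in it, long axis along its x, top of stack about 75 mm high (+-5), 2 mm play. Long side walls (outer faces 26 mm from the middle) are 78 mm high, so the top pack cannot be taken by its long sides; end walls (outer faces 38 mm from the middle) are only 45 mm high, so its ends stand open. Foot 100 x 72 x 6 mm
- lifter (a joint): spring lift under the stack: about 0 with three packs (+-0.005), grows upward (m), about 0.018 with two packs left. Soft spring of 55 N/m: it gives way when the stack is pressed and follows when a pack is taken
- pad_mid (a point): centre of the top face of the black rubber mouse pad (fixed, 3 mm thick), 220 mm along its x and 190 mm along its y; the mouse stands on its +x part, the half at -x is free
- mouse: grey computer mouse 98 x 56 x 31 mm on the pad, origin under its centre, long axis x; leave it
- cradle_seat (a point): middle of the top of the cradle's black floor (34 x 66 mm), where the pack's underside rests, 28 mm above the desk, 8 mm above the white foot. The pack lies with its long axis along this y, between two grey end cheeks 70 mm apart, 40 mm wide, 28 mm high over the foot and flaring outward to 36 mm above that; open at -x and +x, so fingers fit beside the long sides only
- lamp: white desk lamp, fixed; origin on the desk; its foot, 20 mm thick, spans x -110 to 140 mm, y -95 to 95 mm; cradle middle at x -50, y -30 mm, button at x -50, y 62 mm; post 18 mm thick at x 115, y 0, 0.16 m high; its light bar is folded back from there to +x, 0.2 m high at most
- lamp_button_top (a point): middle of the top of the round orange push button (28 mm across) on the lamp's foot, 92 mm to +y of the cradle's middle; press straight down
- lamp_button (a joint): travel of the button (m): 0 up, 0.006 fully down, taking 4 N; springs back
- spent_mid (a point): centre of the spent black pack with a red band, 64 x 40 x 18 mm, lying on the desk; leave it
- mug: white mug 82 mm across, 95 mm high, origin under its centre; leave it
- lotion: white lotion bottle 52 mm across, 150 mm high, origin under its centre; leave it
- pen_pot: dark pot with pens 80 mm across, about 180 mm high with the pens, origin under its centre; leave it
- phone: black phone lying flat, 155 x 74 x 8 mm, origin under its centre; leave it
Mind the look-alikes: they are no part of the job. What is shaped like the part that bears pack1_mid but turquoise is not meant.

How it is judged:
By the outcome, as a careful person would: the job done as asked, in the order asked, and still so for the second after the job is handed in, with the robot touching nothing.
It also fails if it takes over 64 s, if anything falls off the work surface, if the arm or the gripper's body presses on something with over 40 N, if the wrist force passes 120 N, or if a joint passes its speed limit or range.

## Working session

There is one attempt and no reset: what is moved stays moved. The work goes in short steps, each a Python script; the robot and the scene stay as the last script left them, time stands still between calls to the robot, and variables do not carry over. Pictures are saved under pics/ and viewed, at most 10 in all, crops included, and the job is handed in when it is done.

```bash
mkdir -p pics; cat > h.py <<'E'
import numpy as np, cv2
from workcell import r, command_gripper, optics
from scipy.spatial.transform import Rotation as Ro
def snap(n):
    s=r.read_state(); im,d=optics.get_image(n); m=optics.camera_model(n)
    if n=="wrist":
        T=np.eye(4); T[:3,:3]=Ro.from_quat(s["eef_rot"]).as_matrix(); T[:3,3]=s["eef_pos"]
        W=T@m["tool_from_camera"]
    else:
        W=np.eye(4); W[:3,:3]=m["R"].T; W[:3,3]=-m["R"].T@m["t"]
    return im,d,m,W
def save(n,im): cv2.imwrite(n,im[:,:,::-1])
def cloud(d,m,W):
    # world xyz per pixel
    v,u=np.mgrid[:d.shape[0],:d.shape[1]].astype(float)
    return pts(u.ravel(),v.ravel(),d.ravel(),m,W).reshape(d.shape+(3,))
def pts(u,v,z,m,W):
    K=m["K"]; x=(u-K[0,2])/K[0,0]; y=(v-K[1,2])/K[1,1]
    a,b=x.copy(),y.copy()
    for _ in range(15):
        f=1+m["k1"]*(a*a+b*b); a,b=x/f,y/f
    P=np.stack([a*z,b*z,z],-1)
    return P@W[:3,:3].T+W[:3,3]
def down(yaw):  # tool z down, tool y (closing) at angle yaw from world x
    y=np.array([np.cos(yaw),np.sin(yaw),0]); z=np.array([0,0,-1.]); x=np.cross(y,z)
    return Ro.from_matrix(np.stack([x,y,z],1)).as_quat()
E
cat > a.py <<'E'
from h import *
for n in("top","scene"):
    im,d,m,W=snap(n); save(f"pics/{n}1.png",im); np.savez(f"{n}1.npz",im=im,d=d,W=W,K=m["K"],k1=m["k1"])
print(r.read_state()["time_s"],r.tip_extent)
E
python3 a.py
```

```text
0.1 0.025
```

View pics/top1.png

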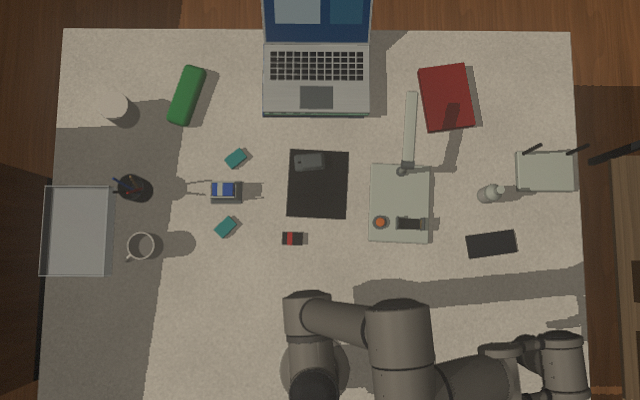

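View pics/scene1.png

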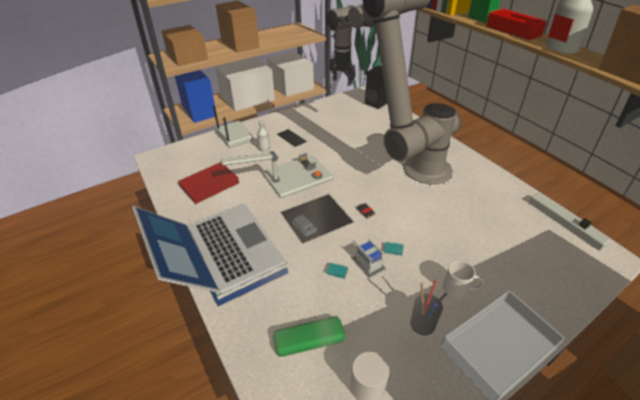

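The top view shows the blue pack with the white band in the dispenser at (226,191). The turquoise look-alikes at (236,158) and (226,227) are the wrong colour and lie on the desk. The spent pack is at (292,239), the pad at (318,184) with the mouse at (309,161), the button at (380,222) and the cradle at about (410,224).

```bash
cat > b.py <<'E'
from h import *
f=np.load("top1.npz"); im,d,W=f["im"],f["d"],f["W"]; m=dict(K=f["K"],k1=float(f["k1"]))
C=cloud(d,m,W)
for n,(u,v) in dict(disp=(226,191),pad=(318,195),mouse=(309,161),button=(380,222),cradle=(410,224),cheekL=(397,224),cheekR=(423,224),spent=(292,239),post=(402,171),desk=(330,250),
  padTL=(291,151),padTR=(347,153),padBL=(288,215),padBR=(345,217),footTL=(372,167),footTR=(428,167),footBL=(371,239),footBR=(427,241)).items(): print(n,C[v,u].round(4))
def rect(mask,l):
    n,lab,st,_=cv2.connectedComponentsWithStats(mask.astype(np.uint8)); i=1+np.argmax(st[1:,4])
    P=C[lab==i][:,:2].astype(np.float32); print(l,len(P),cv2.minAreaRect(P*1000),np.median(C[lab==i][:,2]))
z=C[...,2]
def box(x0,x1,y0,y1):
    b=np.zeros(z.shape,bool); b[y0:y1,x0:x1]=1; return b
rect(box(200,250,170,212)&(z>.05),"disp")
rect(box(365,440,155,250)&(z>.014)&(z<.035),"foot")
rect(box(280,355,145,225)&(im.max(2)<60)&(z<.02),"pad")
rect(box(385,435,210,240)&(z>.035),"cradle>35")
rect(box(368,392,210,235)&(z>.025)&(im[...,0]>im[...,2]*1.5),"button")
i=cv2.resize(im[140:255,190:300],None,fx=5,fy=5,interpolation=cv2.INTER_CUBIC); save("pics/c1.png",i)
E
python3 b.py
```

```text
disp [0.5417 0.2722 0.077 ]
pad [ 5.407e-01 -8.700e-03  4.000e-04]
mouse [0.6452 0.0205 0.0315]
button [ 0.4524 -0.2012  0.0435]
cradle [ 0.4481 -0.2978  0.0234]
cheekL [ 0.4456 -0.2518  0.0564]
cheekR [ 0.446  -0.3313  0.0588]
spent [0.3989 0.0715 0.0255]
post [ 0.607  -0.2659  0.0781]
desk [ 3.659e-01 -4.770e-02  1.000e-04]
padTL [0.6829 0.0794 0.0037]
padTR [ 0.6765 -0.1012  0.0086]
padBL [ 0.4763  0.0867 -0.0041]
padBR [ 0.4708 -0.0952 -0.001 ]
footTL [ 0.6302 -0.1807  0.0149]
footTR [ 0.6294 -0.3575  0.0261]
footBL [ 0.4005 -0.1753  0.0222]
footBR [ 0.3953 -0.3503  0.0227]
disp 428 ((471.9913635253906, 149.0748291015625), (400.18896484375, 80.85160064697266), 61.23543930053711) 0.07539922015227474
foot 4278 ((514.7703247070312, -264.7759094238281), (190.4070281982422, 250.125732421875), 87.53492736816406) 0.021508666863807036
pad 3325 ((577.9557495117188, -6.3051910400390625), (186.46005249023438, 216.66226196289062), 87.20185852050781) 0.0038056964663886195
cradle>35 55 ((386.4942932128906, -177.20668029785156), (37.48408889770508, 350.98992919921875), 21.280227661132812) 0.05247217773095314
button 69 ((453.8262939453125, -201.43833923339844), (27.674245834350586, 27.61638069152832), 19.3944034576416) 0.04108090826977895
```

View pics/c1.png

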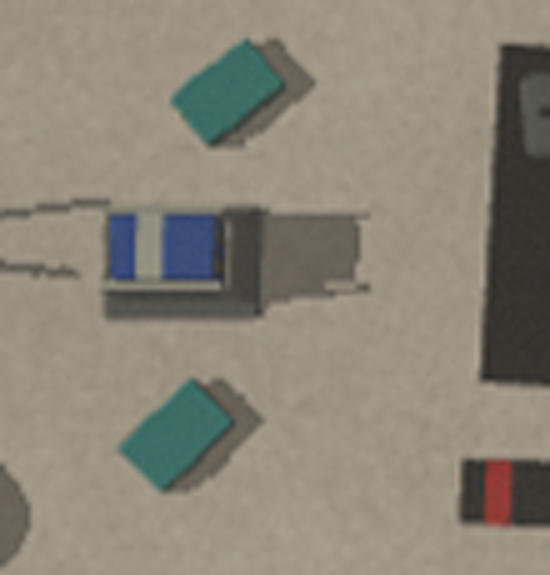

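The crop confirms the target: the blue pack with the white band, between white side walls, with its long axis close to world y. The turquoise blocks beside it are excluded. Next I'll take close wrist views of the lamp, then the dispenser.

```bash
cat > c.py <<'E'
from h import *
def look(name,p,yaws):
    best=None; q0=np.array(r.read_state()["joint_positions"])
    for y in yaws:
        q=r.solve_ik(p,down(y))
        if q is not None:
            c=abs(np.array(q)-q0).max(); print(y,np.round(q,2))
            if best is None or c<best[0]: best=(c,y)
    r.reach(p,down(best[1])); r.hold(.2)
    im,d,m,W=snap("wrist"); save(f"pics/{name}.png",im); np.savez(name+".npz",im=im,d=d,W=W,K=m["K"],k1=m["k1"])
    print(name,best,r.read_state()["time_s"]); return m
m=look("w_lamp",[.41,-.25,.33],[0,np.pi]); print(m["tool_from_camera"].round(3))
look("w_disp",[.49,.27,.33],[np.pi/2,-np.pi/2])
E
python3 c.py; python3 -c "
import cv2,numpy as np
a=cv2.imread('pics/w_lamp.png');b=cv2.imread('pics/w_disp.png');cv2.imwrite('pics/w2.png',cv2.resize(np.vstack([a,b]),(480,600),interpolation=cv2.INTER_AREA))"
```

```text
0 [-0.71  0.21  1.5  -0.    1.43 -0.71]
3.141592653589793 [-0.71  0.21  1.5  -0.    1.43  2.43]
w_lamp (np.float64(0.7716507304213209), 0) 1.8167
[[-0.    -0.945 -0.327  0.084]
 [ 1.    -0.     0.001 -0.   ]
 [-0.001 -0.327  0.945 -0.118]
 [ 0.     0.     0.     1.   ]]
1.5707963267948966 [ 0.37  0.36  1.29 -0.    1.49 -1.2 ]
-1.5707963267948966 [ 0.37  0.36  1.29 -0.    1.49  1.94]
w_disp (np.float64(1.0754371265627678), 1.5707963267948966) 3.9667
```

View pics/w2.png

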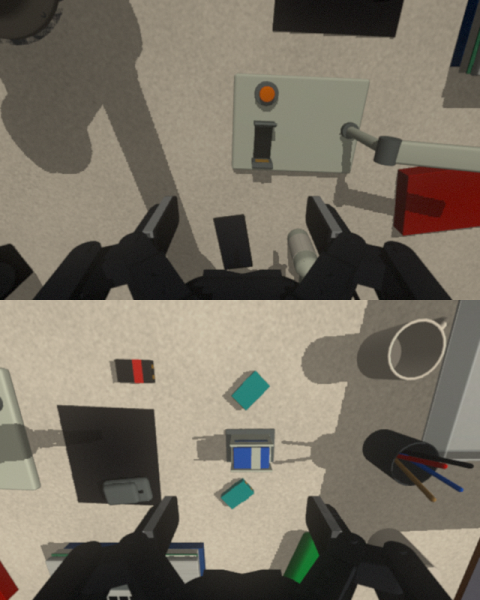

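Upper view: lamp foot with the orange button at (267,94) and the black cradle floor at (263,142). Lower view: the dispenser at (250,452) with the blue pack, and turquoise blocks either side. Both objects sit well inside the frame, so I'll compute their poses.

```bash
cat > d.py <<'E'
from h import *
def load(n):
    f=np.load(n+".npz"); return f["im"],f["d"],cloud(f["d"],dict(K=f["K"],k1=float(f["k1"])),f["W"])
def rect(C,mask,l):
    n,lab,st,_=cv2.connectedComponentsWithStats(mask.astype(np.uint8),connectivity=4); i=1+np.argmax(st[1:,4])
    P=C[lab==i]; (c,s,a)=cv2.minAreaRect((P[:,:2]*1000).astype(np.float32)); print(l,len(P),np.round(c,1),np.round(s,1),round(a,2),"z",(np.percentile(P[:,2],[10,50,90])*1000).round(1))
def near(C,x,y,h): return (abs(C[...,0]-x)<h)&(abs(C[...,1]-y)<h)
if __name__=="__main__":
    im,d,C=load("w_lamp"); I=im.astype(int); z=C[...,2]; v=d>0
    print("desk z",np.median(z[near(C,.35,-.05,.03)&v]))
    rect(C,v&near(C,.515,-.265,.16)&(z>.014)&(z<.026),"foot")
    rect(C,v&near(C,.4538,-.2014,.03)&(I[...,0]>1.6*I[...,2]),"button")
    n=v&near(C,.446,-.292,.06)
    rect(C,n&(I.max(2)<70)&(z>.022)&(z<.034),"floor")
    n2=n&(z>.036); rect(C,n2&(C[...,1]>-.292),"cheekL"); rect(C,n2&(C[...,1]<-.292),"cheekR")
    im,d,C=load("w_disp"); I=im.astype(int); z=C[...,2]; v=d>0
    n=v&near(C,.541,.275,.06)
    print("desk z",np.median(z[near(C,.45,.35,.03)&v]))
    blue=n&(z>.06)&(I[...,2]>1.4*I[...,0])
    print(blue.sum()); P=C[blue]; print("blue z",np.percentile(P[:,2],[5,25,50,75,95]).round(4))
    k=cv2.morphologyEx(blue.astype(np.uint8),cv2.MORPH_CLOSE,np.ones((15,25)))>0
    rect(C,k&n&(z>.065)&(z<.09),"pack top(closed)")
    rect(C,n&(z>.06),"disp>60"); rect(C,n&(z>.035)&(z<.05),"endwalls")
    rect(C,n&(z>.003)&(z<.012),"foot")
    im,d,C=load("w_disp"); I=im.astype(int); z=C[...,2]
    rect(C,(d>0)&near(C,.58,-.0,.14)&(I.max(2)<70)&(z<.009),"pad")
    rect(C,(d>0)&near(C,.645,.02,.08)&(z>.012),"mouse")
E
python3 d.py
python3 - <<'E'
from d import *
im,_,_=load("w_disp"); a=cv2.resize(im[155:250,285:385],None,fx=6,fy=6,interpolation=2)
save("pics/c2.png",a)
E
```

```text
desk z 6.542107357498939e-05
foot 18756 [ 515.3 -264.6] [188.9 249.4] 87.48 z [18.9 20.1 21.2]
button 381 [ 454. -201.] [28.4 28.9] 72.55 z [38.9 41.9 43. ]
floor 973 [ 448.4 -294.7] [66.2 36. ] 88.04 z [27.  28.1 29.1]
cheekL 20480 [ 434.3 -245.5] [29.1 98.8] 82.71 z [350.2 380.8 390.9]
cheekR 312 [ 447.5 -331.5] [10.2 39.8] 87.46 z [39.8 50.3 55.7]
desk z 0.3729703264535572
1014
blue z [0.0737 0.0746 0.0752 0.0757 0.0765]
pack top(closed) 1384 [545.1 286. ] [65.1 46.4] 88.39 z [74.1 75.3 76.3]
disp>60 3099 [492.  320.8] [22.1 28.3] 0.01 z [367.6 372.3 379.3]
endwalls 139 [521.4 284.7] [ 1.  74.4] 0.48 z [38.2 43.5 48.5]
foot 877 [546.6 285.2] [71.2 99.6] 0.2 z [5.  6.2 7.4]
pad 13042 [577.2  -5.6] [191.  217.9] 87.3 z [2.1 3.2 4.2]
mouse 2003 [644.5  21.4] [53.8 96.9] 5.33 z [18.2 31.3 34.7]
```

View pics/c2.png

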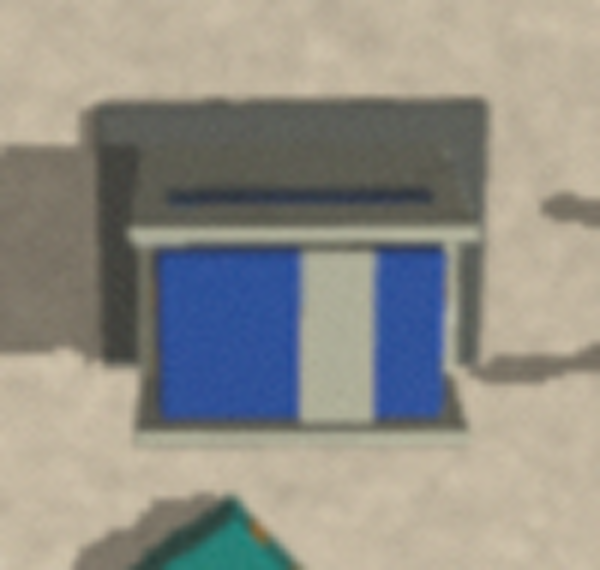

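```bash
cat > e.py <<'E'
from d import *
im,d,C=load("w_lamp"); z=C[...,2]
n=near(C,.4485,-.292,.055)&(d>0)&(z>.036)&(z<.07)
rect(C,n&(C[...,1]>-.292),"cheekL"); rect(C,n&(C[...,1]<-.292),"cheekR")
im,d,C=load("w_disp"); I=im.astype(int); z=C[...,2]
b=near(C,.541,.275,.06)&(z>.071)&(z<.09)&(I[...,2]>1.4*I[...,0]); P=C[b]
print("blue",cv2.minAreaRect((P[:,:2]*1000).astype(np.float32)),"pct",np.percentile(P,[1,99],axis=0).round(4))
def tips():
    s=r.read_state(); im,d,m,W=snap("wrist"); C=cloud(d,m,m["tool_from_camera"])
    print(s["grip_width"],s["time_s"])
    for sg in(1,-1):
        k=(d>0)&(d<.3)&(C[...,1]*sg>.0)&(abs(C[...,0])<.02)&(C[...,2]>-.03)&(C[...,2]<.1); Q=C[k]
        print(sg,len(Q),"zmax",np.percentile(Q[:,2],[50,90,99,99.9]).round(4)); T=Q[Q[:,2]>np.percentile(Q[:,2],95)]
        print("  tip y",np.percentile(T[:,1],[2,98]).round(4),"x",np.percentile(T[:,0],[2,98]).round(4))
tips(); command_gripper(.064); tips(); command_gripper(.085); print(r.read_state()["time_s"])
E
python3 e.py
```

```text
cheekL 185 [ 451.1 -252.7] [ 9.3 40.2] 87.27 z [47.6 54.7 56.4]
cheekR 312 [ 447.5 -331.5] [10.2 39.8] 87.46 z [39.8 50.3 55.7]
blue ((548.151123046875, 285.1565856933594), (40.38278579711914, 63.569801330566406), 0.32243451476097107) pct [[0.5283 0.2538 0.0719]
 [0.5675 0.3163 0.0769]]
0.08522052191209097 3.9667
1 2748 zmax [-0.0128  0.0038  0.0103  0.0115]
  tip y [0.0423 0.0481] x [-0.0096  0.0112]
-1 2748 zmax [-0.0127  0.0037  0.0102  0.0116]
  tip y [-0.0484 -0.0425] x [-0.0099  0.011 ]
0.06388157957217884 4.3667
1 2994 zmax [-0.0124  0.0085  0.0166  0.0186]
  tip y [0.0317 0.0387] x [-0.0096  0.0115]
-1 2994 zmax [-0.0126  0.0083  0.0164  0.0186]
  tip y [-0.0385 -0.0318] x [-0.0094  0.0114]
4.7667
```

```bash
cat > f.py <<'E'
from h import *
q=down(np.pi/2+np.radians(.3)); x,y=.5479,.2851
r.reach([x,y,.16],q)
print(r.move_straight([x,y,.078],speed=.08,max_force=8), r.read_state()["eef_pos"])
command_gripper(.05,40); s=r.read_state(); print(s["grip_width"],s["grip_force"],s["contact_force"])
r.move_straight([x,y,.10],speed=.05); r.move_straight([x,y,.19],speed=.12)
s=r.read_state(); print(s["grip_width"],s["contact_force"],s["time_s"])
im,d,m,W=snap("wrist"); save("pics/w_held.png",im)
im,d,m,W=snap("scene"); save("pics/s_held.png",cv2.resize(im[200:300,300:440],None,fx=4,fy=4))
C=cloud(*snap("top")[1:]); k=(abs(C[...,0]-x)<.03)&(abs(C[...,1]-y)<.03); print(np.percentile(C[k][:,2],[5,50,95]))
b=cv2.imread("pics/s_held.png"); a=cv2.resize(cv2.imread("pics/w_held.png"),(560,350)); cv2.imwrite("pics/held.png",cv2.resize(np.vstack([a,b]),(448,600)))
E
python3 f.py
```

```text
False [0.54829362 0.28525297 0.0786212 ]
0.06266350985138125 51.56463146209717 [ 0.59967756 -0.22775953  0.03302118]
0.06290525585136385 [-0.37816277 -0.01117587 -0.86924947] 8.5083
[0.07431359 0.51651749 0.52209771]
```

View pics/held.png

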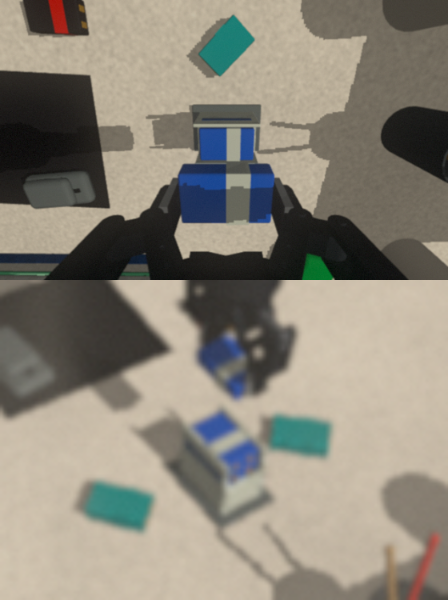

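One pack is held between the fingers at (226,190), and the next has risen in the dispenser at (226,145). The wrist force of 0.87 N matches one pack's weight. Now I'll lay it on the pad.

```bash
cat > g.py <<'E'
from h import *
q=down(np.pi/2-np.radians(2.5)); x,y=.52,-.003
r.reach([x,y,.12],q); r.move_straight([x,y,.04],speed=.12); r.hold(.2)
print(r.move_straight([x,y,.0215],speed=.02,max_force=3), r.read_state()["eef_pos"],r.read_state()["contact_force"])
command_gripper(.08); r.move_straight([x,y,.10],speed=.15)
p=[.465,y,.24]; r.reach(p,down(-np.radians(2.5))); r.hold(.2); print(r.read_state()["joint_positions"].__repr__())
im,d,m,W=snap("wrist"); save("pics/w_pad.png",im); np.savez("w_pad.npz",im=im,d=d,W=W,K=m["K"],k1=m["k1"])
from d import *
im,d,C=load("w_pad"); I=im.astype(int); z=C[...,2]
b=near(C,x,y,.07)&(z>.016)&(z<.03)&(d>0); rect(C,b,"pack")
rect(C,near(C,x,y,.07)&(z<.009)&(z>0)&(d>0),"pad"); print(r.read_state()["time_s"])
E
python3 g.py
```

```text
True [ 0.51983289 -0.00297461  0.02493098] [-1.01369525 -0.44953396  3.78966208]
array([-1.71447119e-01,  2.48431039e-01,  1.70690743e+00,  3.75425803e-06,
        1.18716726e+00, -1.28290189e-01])
pack 1923 [519.8  -2.3] [64.3 40.6] 87.95 z [20.  21.1 22.1]
pad 10028 [520.2  -3. ] [140.  139.7] 90.0 z [2.  3.1 4.1]
14.1333
```

View pics/w_pad.png

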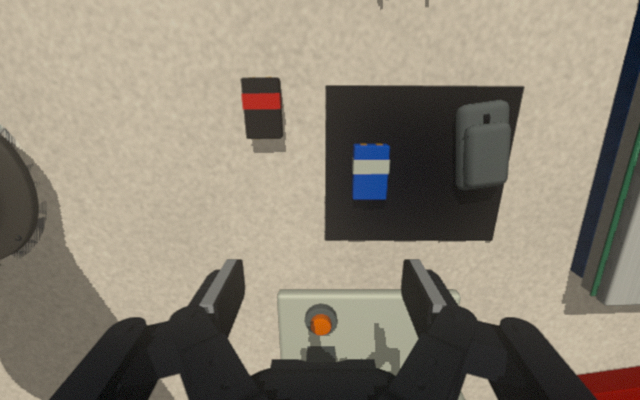

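The pack lies flat on the pad at (371,172) with its top at 21 mm (3 + 18), and is released. Now I'll retake it by its long sides, carry it over the cradle and check its position in the hand.

```bash
cat > i.py <<'E'
from d import *
x,y=.5198,-.0023; q=down(-np.radians(2.1))
r.reach([x,y,.11],q); print(r.move_straight([x,y,.030],speed=.1,max_force=8))
command_gripper(.025,40); s=r.read_state(); print(s["grip_width"],s["grip_force"],s["eef_pos"],s["contact_force"])
r.move_straight([x,y,.14],speed=.12)
q=down(-np.radians(2.5)); r.reach([.4493,-.2921,.14],q); r.hold(.2)
r.move_straight([.4493,-.2921,.095],speed=.1); r.hold(.2)
s=r.read_state(); print(s["eef_pos"],s["grip_width"],s["contact_force"],s["time_s"])
im,d,m,W=snap("wrist"); save("pics/w_hov.png",im); np.savez("w_hov.npz",im=im,d=d,W=W,K=m["K"],k1=m["k1"])
im,d,C=load("w_hov"); I=im.astype(int); z=C[...,2]; n=near(C,.449,-.292,.06)&(d>0)
b=n&(z>.075)&(z<.095)&(I[...,2]>1.4*I[...,0]); P=C[b]*1000
print("top",len(P),cv2.minAreaRect(P[:,:2].astype(np.float32)),np.percentile(P[:,2],[5,50,95]))
rect(C,n&(z>.036)&(z<.06)&(C[...,1]>-.28),"cheekL")
E
python3 i.py
```

```text
False
0.038568624653794105 41.14567458629608 [ 0.52010512 -0.00233572  0.03056094] [-0.89935349  0.05960809  6.31778383]
[ 0.44964965 -0.29236993  0.09573232] 0.03904370331506095 [-0.09102423 -0.24047337 -1.28735215] 19.3583
top 6922 ((449.42425537109375, -292.61102294921875), (64.76599884033203, 39.92754364013672), 87.85897827148438) [83.57164162 86.16341172 87.09732945]
cheekL 1048 [ 450.9 -253. ] [ 9.1 39.8] 87.46 z [39.5 54.6 56.5]
```

View pics/w_hov.png

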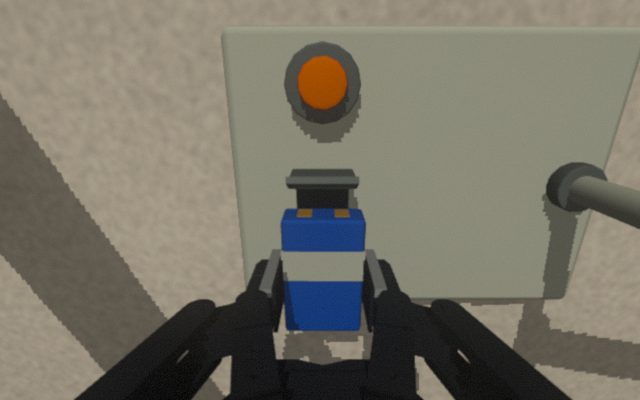

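The pack hangs squarely between the fingers, with its brass end at (322,213) just inside the left cheek at (322,180). Its measured centre (449.4, -292.6) matches the cradle within 0.5 mm, so I'll lower it and then press the button at about (453.6, -200.6).

```bash
cat > j.py <<'E'
from d import *
x,y=.4493,-.2920; q=down(-np.radians(2.5))
r.move_straight([x,y,.062],speed=.06); r.hold(.2); print(r.read_state()["contact_force"])
print(r.move_straight([x,y,.0525],speed=.015,max_force=3)); s=r.read_state(); print(s["eef_pos"],s["contact_force"])
command_gripper(.075); r.hold(.2); r.move_straight([x,y,.14],speed=.12)
bx,by=.4536,-.2005
r.reach([.43,by+.02,.22],q); r.hold(.2)
im,d,m,W=snap("wrist"); save("pics/w_cr.png",im); np.savez("w_cr.npz",im=im,d=d,W=W,K=m["K"],k1=m["k1"])
im,d,C=load("w_cr"); I=im.astype(int); z=C[...,2]; n=near(C,.449,-.292,.06)&(d>0)
b=n&(z>.03)&(z<.08)&(I[...,2]>1.4*I[...,0]); P=C[b]*1000
print("top",len(P),cv2.minAreaRect(P[:,:2].astype(np.float32)),np.percentile(P[:,2],[5,50,95]))
rect(C,near(C,bx,by,.03)&(d>0)&(I[...,0]>1.6*I[...,2]),"button")
print(r.read_state()["time_s"])
E
python3 j.py
```

```text
[-1.38734895  0.69848064 -0.90523704]
True
[ 0.44930757 -0.29201331  0.0555721 ] [-1.46436455  0.6535819   4.52069586]
top 1266 ((449.11334228515625, -293.8822021484375), (67.78530883789062, 39.22902297973633), 86.7252197265625) [44.76859271 46.03769205 47.1013856 ]
button 599 [ 453.6 -202.1] [31.1 28.1] 89.88 z [34.9 41.8 42.8]
23.1417
```

View pics/w_cr.png

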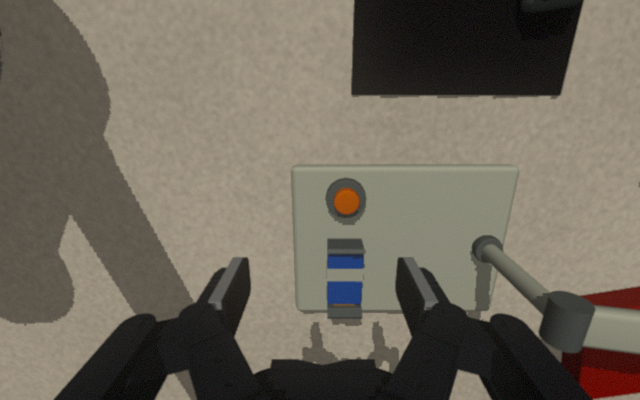

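The pack is seated flat between the cheeks at (345,280), with its top at 46 mm (28 + 18). Now I'll press the button.

```bash
cat > k.py <<'E'
from d import *
q=down(-np.radians(2.5)); x,y=.4536,-.2008
command_gripper(0.0); r.reach([x,y,.10],q); r.move_straight([x,y,.073],speed=.08); r.hold(.2)
print(r.move_straight([x,y,.055],speed=.02,max_force=14)); s=r.read_state(); print(s["eef_pos"],s["contact_force"])
r.hold(.3); print(r.read_state()["eef_pos"],r.read_state()["contact_force"])
r.move_straight([x,y,.10],speed=.06); r.reach([.40,-.10,.25],q); r.hold(.3)
im,d,m,W=snap("wrist"); save("pics/w_end.png",im); t,*_=snap("top"); save("pics/t_end.png",t)
a=im; b=t; save("pics/end.png",cv2.resize(np.vstack([a,b]),(480,600),interpolation=cv2.INTER_AREA)); print(r.read_state()["time_s"])
E
python3 k.py
```

```text
True
[ 0.45376531 -0.20088768  0.06096379] [-1.53737196  0.41763228  8.99380534]
[ 0.45373051 -0.2008696   0.06092324] [-1.73167291  1.51927008  9.95977518]
28.0333
```

View pics/end.png

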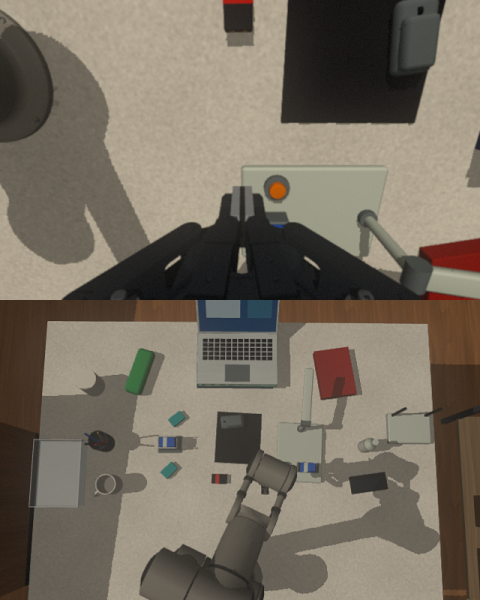

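The button bottomed out: the tip reached 36 mm at about 10 N. The pack is in the cradle at (307,467) and everything else is where it was.

```bash
python3 -c "
from workcell import r
print(r.finish_job())"
```

```text
the job is handed in; nothing more can be done
None
```

The job is handed in at about 28 s of the 64 s allowed: the top pack was laid on the pad, retaken by its long sides and seated flat in the cradle, and the button was pressed fully down and released, with the next pack risen and the other things left where they were.

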